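# Snap shut the unlatched instrument case

## Task

Three small instrument cases stand on the bench; two are latched, but one has its catch hanging open and its lid ajar. On that one, first press the lid fully shut, then swing its front catch up over the lid's edge until it is fully home. Leave the two latched cases alone.

Things in the scene. Friction and masses are not known exactly. Their poses are not given: they have to be found in the camera images.
- case: The unlatched case: grey plastic box, black catch, same make as the latched ones, fixed on the bench. Shut it measures 110 (x) x 90 (y) x 52 mm (z): base 36 mm high, lid 16 mm thick. Origin at the centre of its underside, z up; its front with the catch (at y = 0) faces its -x, the lid hinge is at its +x. (A booth 0.56 m tall stands left of the work, beyond x 0.5, y 0.2: pass clear of it.)
- case_lid (a joint): Lid angle of the unlatched case, rad: 0 = shut, grows as its front edge rises (starts 0.25 to 0.45). Hinge line along the case's y at x = +55, z = 36 mm in the case frame; the lid reaches 110 mm forward from it. Stiff hinge: it stays where left; 2 to 3 N near the front edge moves it.
- case_catch (a joint): Catch angle, rad: 0 = home (upright, tongue over the lid), grows as its top tilts to the case's -x (starts 0.45 to 0.7). Hinge line along y at x = -58, z = 22 mm in the case frame. An L: plate 34 mm wide (y), 3 thick, 35 tall, with a tongue 15 mm inward (+x) at its top. Stays where left; 2 N toward +x at its top swings it up and home to a stop.
- shut_case_1: A latched case of the same make and size, lid and catch closed and firm, fixed on the bench; origin at the centre of its underside, front faces its -x.
- shut_case_2: The other latched case of the same make and size, closed and firm, fixed on the bench; origin and axes as for shut_case_1.

How it is judged:
By the outcome, as a careful person would: the job done as asked, in the order asked, and still so for the second after the job is handed in, with the robot touching nothing.
It also fails if it takes over 38 s, if anything falls off the work surface, if the arm or the gripper's body presses on something with over 40 N, if the wrist force passes 120 N, or if a joint passes its speed limit or range.

## Robot

A 7-joint arm with a two-finger parallel gripper is mounted at the origin on a cart in front of the work surface, level with it; the furniture and walls round the work are solid. World frame = base frame: x ahead of the robot, y to its left, z up, the work surface at z = 0. Lengths are in m, angles in rad, forces in N, time in s.
With the tool pointing down it reaches from about 0.4 to 0.875 m from the base axis. Payload 19.3 kg.
Tool frame: the origin (TCP) lies between the finger pads; the fingertips stand 19 mm ahead of it and the grasp point (between the pads) is the TCP; x points along the fingers, y is the direction in which the jaws open and shut, and the axes are right-handed (so a half turn about x gives the same grasp; the last joint's range is limited). The gripper opens to 85 mm and grips with 20 to 120 N. Pads are 22 mm wide; open, the fingers measure 114 mm over their backs; the gripper's body (76 mm by 85 mm) begins 54 mm behind the grasp point. The pads swing forward as they close: fully open they stand 13 mm farther back than shut.
Start: joints at [-1.17, 0.521, -0.036, 1.599, 0.021, 1.021, -0.113], TCP at [0.284, 0.557, 0.25] pointing down, gripper open.
Joint ranges: [-2.91, 2.91], [-0.3, 2.13], [-1.5, 1.42], [0.17, 2.43], [-1.26, 4.41], [0.16, 1.93], [-2.52, 2.52]. Speed limits (rad/s): [1.89, 1.89, 2.39, 2.39, 3.01, 3.01, 3.01].

## Interface

Orientations are given as [roll, pitch, yaw] about the fixed x, y, z axes, in that order (R = Rz(yaw) Ry(pitch) Rx(roll)).
In Python, from workcell import observe, grab_frame, camera_info, job_done gives the robot as it stands.
- The arm moves only by the shell command python3 -m jog 'ROWS' [FORCE]. ROWS is JSON, a list of rows, each an object of numbers: "grip": the opening, from 0 (shut) to 1 (fully open); "dx", "dy", "dz": the shift along the tool's x, y, z in units of 40 mm (1.0 is 40 mm); "rx", "ry", "rz": the turn, a rotation vector about the tool's x, y, z in rad. A call has 1 to 5 rows; each row is the pose to reach, as a shift and turn from the pose commanded when the call began, along the tool's axes at that moment; what a row does not reach only later rows make up. A row lasts 1/10 s, in which the tool goes at most 50 mm and 8.59 degrees, less where a joint would pass 70% of its speed; a pose out of reach is approached as far as the arm can. A call with a gripper value outside its range is refused whole. The fingers move at their own pace and stop on an object; FORCE is the grip in N (left out, the last holds). Time passes only in rows, so rows that repeat a pose let the fingers close. It gives the time, the measured TCP pose, the force and the opening at its end, in the units of the state.
- observe(): the state, without advancing time (a new reading comes with each control period).
- grab_frame(name): name is "scene" or "top" or "wrist"; returns the picture (384x512x3 uint8, blue, green, red); there is no depth.
- camera_info(name): a dict with "intrinsics" (3x3 intrinsics, pixels), "extrinsics" (4x4, takes a point from camera to world coordinates). Camera axes: x right, y down, z forward; pixel columns grow to the right and rows downward; lengths in m; the calibration is good to about 2 mm. A picture is of the moment at which its call begins: read the wrist's pose just before it. camera_info takes no time and is no camera call; for the wrist camera it gives the pose at the moment of the call.
- job_done(): hands the job in, once; it reports no verdict.
The state is a dict: "clock": time; "qpos": joint angles; "qd": joint speeds; "joint_efforts": joint torques, N m; "position": TCP position; "tool_rot": TCP orientation; "force": force on the tool from outside, world axes, zero at the start; "moment": the same for the moment, N m; "grip_width": finger opening in m.
Only numpy, scipy, OpenCV 4.12 (cv2) and the standard library are available. Lean on these libraries where they do the work, as an engineer would, in place of code of your own. Each camera call takes 0.05 s, during which the arm holds its last target. There are 200 camera calls.

## Working session

There is one attempt and no reset: what is moved stays moved. The work goes in short steps, Python scripts to look and compute and a shell command to move; the robot and the scene stay as the last step left them, time stands still between calls to the robot, and variables do not carry over. Pictures are saved under pics/ and viewed, on a budget of 10 in all, crops included, one or two more only if the job needs it, and the job is handed in when it is done.

```bash
mkdir -p pics; python3 - <<'E'
from workcell import *
import cv2,numpy as np
s=observe();print({k:np.round(v,3).tolist() for k,v in s.items()})
for n in("scene","top"):
    cv2.imwrite(f"pics/{n}0.png",grab_frame(n));c=camera_info(n);print(n,np.round(c["intrinsics"],1).tolist(),np.round(c["extrinsics"],3).tolist())
E
```

```text
{'clock': 0.0, 'qpos': [-1.17, 0.522, -0.036, 1.6, 0.021, 1.021, -0.113], 'qd': [0.001, 0.001, 0.0, -0.0, -0.0, 0.001, 0.001], 'joint_efforts': [-0.001, -92.711, 1.98, -36.994, 0.018, 0.008, 0.0], 'position': [0.283, 0.557, 0.25], 'tool_rot': [-1.509, 1.57, -1.98], 'force': [-0.548, 0.709, -0.196], 'moment': [-0.019, 0.004, -0.022], 'grip_width': 0.085}
scene [[363.6, 0.0, 253.6], [0.0, 363.6, 195.7], [0.0, 0.0, 1.0]] [[0.626, -0.575, 0.526, 0.151], [-0.779, -0.448, 0.438, -0.612], [-0.017, -0.684, -0.729, 0.675], [0.0, 0.0, 0.0, 1.0]]
top [[449.0, 0.0, 258.0], [0.0, 449.0, 194.3], [0.0, 0.0, 1.0]] [[-0.002, -0.994, 0.109, 0.481], [-1.0, 0.003, 0.007, -0.25], [-0.007, -0.109, -0.994, 0.917], [0.0, 0.0, 0.0, 1.0]]
```

View pics/top0.png

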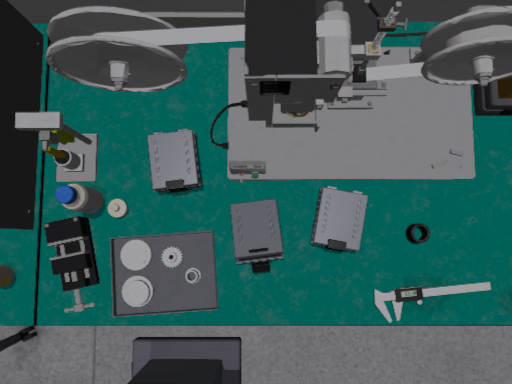

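View pics/scene0.png

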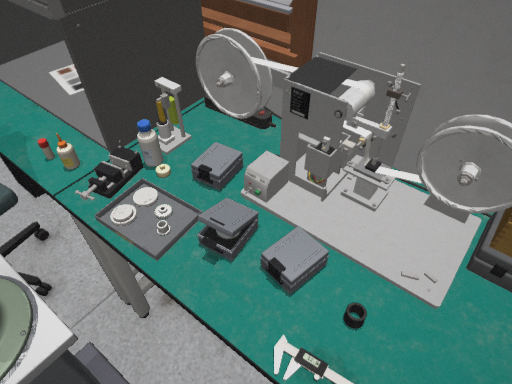

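```bash
python3 - <<'E'
import cv2,numpy as np
a=cv2.imread("pics/top0.png")[185:285,215:295];b=cv2.imread("pics/scene0.png")[190:265,185:270]
a=cv2.resize(a,None,fx=5,fy=5,interpolation=2);b=cv2.resize(b,None,fx=4.6,fy=4.6,interpolation=2)
o=np.zeros((500,400+b.shape[1],3),np.uint8);o[:,:400]=a;o[:b.shape[0],400:]=b
o=np.clip(o*1.6,0,255).astype(np.uint8);print(o.shape)
cv2.imwrite("pics/crop.png",o)
E
```

```text
(500, 791, 3)
```

View pics/crop.png

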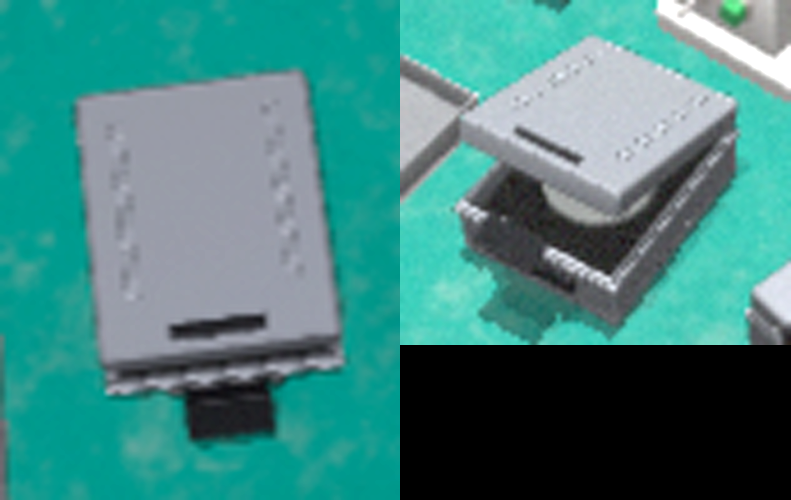

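```bash
cat > h.py <<'E'
import numpy as np,cv2
from workcell import *
def ray(n,u,v):
    c=camera_info(n);E=np.array(c["extrinsics"]);d=np.linalg.solve(np.array(c["intrinsics"]),[u,v,1.]);return E[:3,3],E[:3,:3]@d
def plane(n,u,v,z):
    o,d=ray(n,u,v);return o+d*(z-o[2])/d[2]
def px(n,p):
    c=camera_info(n);E=np.array(c["extrinsics"]);q=E[:3,:3].T@(np.array(p)-E[:3,3]);q=np.array(c["intrinsics"])@q;return q[:2]/q[2]
E
cat > m.py <<'E'
from h import *
T=lambda x,y,z:plane("top",215+x/5-.4,185+y/5-.4,z)
S=lambda x,y,z:plane("scene",185+(x-400)/4.6-.4,190+y/4.6-.4,z)
a,b=T(106,390,.036),T(343,362,.036);print("front rim",a,b,np.linalg.norm(a-b))
r,q=T(78,100,.051),T(302,72,.051);print("rear",r,q,np.linalg.norm(r-q))
e=(a-b)[:2];yaw=np.arctan2(e[1],e[0])-np.pi/2
e2=(r-q)[:2];print("yaw",yaw,np.arctan2(e2[1],e2[0])-np.pi/2)
print("scene rim",S(460,207,.036),S(612,285,.036))
for z in(.09,.085,.08,.075):
  p=[T(104,368-5,z),T(340,340,z)];print("lid front",z,p,np.linalg.norm(p[0]-p[1]),S(464,118,z),S(618,195,z))
print("catch tip",T(190,440,.05),T(274,430,.05))
E
python3 m.py
```

```text
front rim [ 0.44473417 -0.20061815  0.036     ] [ 0.4553281  -0.29275176  0.036     ] 0.09274067462445984
rear [ 0.55652467 -0.19025285  0.051     ] [ 0.56717211 -0.27706331  0.051     ] 0.08746098416361056
yaw 0.11448166942304971 0.12204206844193544
scene rim [ 0.44459454 -0.20435643  0.036     ] [ 0.45589475 -0.29105151  0.036     ]
lid front 0.09 [array([ 0.45673432, -0.20287441,  0.09      ]), array([ 0.4648868, -0.2890947,  0.09     ])] 0.08660485576673332 [ 0.45718815 -0.20418388  0.09      ] [ 0.46739277 -0.28895797  0.09      ]
lid front 0.085 [array([ 0.45658566, -0.20259036,  0.085     ]), array([ 0.46478742, -0.28933179,  0.085     ])] 0.08712831977507449 [ 0.45980799 -0.20069748  0.085     ] [ 0.47009983 -0.28619625  0.085     ]
lid front 0.08 [array([ 0.45643701, -0.20230632,  0.08      ]), array([ 0.46468805, -0.28956888,  0.08      ])] 0.08765178378341572 [ 0.46242782 -0.19721108  0.08      ] [ 0.4728069  -0.28343452  0.08      ]
lid front 0.075 [array([ 0.45628836, -0.20202227,  0.075     ]), array([ 0.46458867, -0.28980597,  0.075     ])] 0.0881752477917569 [ 0.46504765 -0.19372468  0.075     ] [ 0.47551396 -0.2806728   0.075     ]
catch tip [ 0.42638801 -0.23350348  0.05      ] [ 0.43009627 -0.26554867  0.05      ]
```

```bash
cat > go.py <<'E'
# print the shift (40 mm units, tool axes) and turn to reach targets from the present pose: args x,y,z[,case-yaw align]
import sys
from h import *
from scipy.spatial.transform import Rotation as Ro
s=observe();R=Ro.from_euler('xyz',s["tool_rot"]);p=np.array(s["position"])
Y=0.118;cx=np.array([np.cos(Y),np.sin(Y),0]);cy=np.array([-np.sin(Y),np.cos(Y),0]);cz=np.array([0,0,1.])
C=np.array([.5046,-.2405,0])
print("R\n",R.as_matrix().round(3));print("clock",s["clock"],"p",p.round(4),"case frame",np.round([(p-C)@cx,(p-C)@cy,p[2]],4))
for sg in(1,-1):
    G=np.stack([-cz,sg*cy,np.cross(-cz,sg*cy)],1);print("turn",sg,(R.inv()*Ro.from_matrix(G)).as_rotvec().round(3))
for a in sys.argv[1:]:
    m=a[0]; t=np.array(eval(a[1:]),float)
    if m=='c': t=C+t[0]*cx+t[1]*cy+t[2]*cz
    print(a,t.round(3),"d",(R.inv().apply(t-p)/.04).round(2))
E
python3 go.py w.36,.32,.25 w.4,.15,.25 w.41,-.1,.22 c-.035,0,.13
```

```text
R
 [[-0.     0.454  0.891]
 [-0.001  0.891 -0.454]
 [-1.    -0.001  0.   ]]
clock 0.1 p [0.2834 0.5568 0.2498] case frame [-0.1258  0.8177  0.2498]
turn 1 [-0.589 -0.     0.001]
turn -1 [2.553e+00 1.000e-03 0.000e+00]
w.36,.32,.25 [0.36 0.32 0.25] d [-0.   -4.41  4.39]
w.4,.15,.25 [0.4  0.15 0.25] d [ 0.   -7.74  7.21]
w.41,-.1,.22 [ 0.41 -0.1   0.22] d [  0.76 -13.2   10.27]
c-.035,0,.13 [ 0.47  -0.245  0.13 ] d [  3.01 -15.74  13.24]
```

```bash
python3 -m jog '[{"grip":0,"dy":-0.88,"dz":0.88},{"grip":0,"dy":-1.76,"dz":1.76,"rx":-0.1},{"grip":0,"dy":-2.65,"dz":2.64,"rx":-0.2},{"grip":0,"dy":-3.53,"dz":3.5,"rx":-0.3},{"grip":0,"dy":-4.41,"dz":4.39,"rx":-0.4}]' 20; python3 go.py w.4,.15,.25 w.41,-.1,.22 c-.035,0,.13
```

```text
R
 [[-0.     0.454  0.891]
 [-0.001  0.891 -0.454]
 [-1.    -0.001  0.   ]]
clock 0.1 p [0.2834 0.5568 0.2498] case frame [-0.1258  0.8177  0.2498]
turn 1 [-0.589 -0.     0.001]
turn -1 [2.553e+00 1.000e-03 0.000e+00]
w.4,.15,.25 [0.4  0.15 0.25] d [ 0.   -7.74  7.21]
w.41,-.1,.22 [ 0.41 -0.1   0.22] d [  0.76 -13.2   10.27]
c-.035,0,.13 [ 0.47  -0.245  0.13 ] d [  3.01 -15.74  13.24]$[0]: bad value
```

```bash
python3 -m jog '[{"grip":0.0,"dx":0,"dy":-0.88,"dz":0.88,"rx":0,"ry":0,"rz":0},{"grip":0.0,"dx":0,"dy":-1.76,"dz":1.76,"rx":-0.1,"ry":0,"rz":0},{"grip":0.0,"dx":0,"dy":-2.65,"dz":2.64,"rx":-0.2,"ry":0,"rz":0},{"grip":0.0,"dx":0,"dy":-3.53,"dz":3.5,"rx":-0.3,"ry":0,"rz":0},{"grip":0.0,"dx":0,"dy":-4.41,"dz":4.39,"rx":-0.4,"ry":0,"rz":0}]' 20 2>&1; python3 go.py w.4,.15,.25 w.41,-.1,.22 c-.035,0,.13
```

```text
clock: 0.6
position: [0.36, 0.3182, 0.2502]
tool_rot: [-1.914, 1.57, -1.98]
force: [1.2, 0.0, -0.3]
grip_width: 0.0123
R
 [[-0.     0.066  0.998]
 [-0.     0.998 -0.066]
 [-1.    -0.    -0.   ]]
clock 0.6 p [0.36   0.3182 0.2502] case frame [-0.0778  0.5718  0.2502]
turn 1 [-0.184 -0.     0.   ]
turn -1 [2.957 0.    0.   ]
w.4,.15,.25 [0.4  0.15 0.25] d [ 0.01 -4.13  1.28]
w.41,-.1,.22 [ 0.41 -0.1   0.22] d [  0.76 -10.35   1.94]
c-.035,0,.13 [ 0.47  -0.245  0.13 ] d [  3.01 -13.86   3.67]
```

```bash
python3 -m jog '[{"grip":0.0,"dx":0,"dy":-1.2,"dz":0.36,"rx":-0.05,"ry":0,"rz":0},{"grip":0.0,"dx":0,"dy":-2.4,"dz":0.72,"rx":-0.1,"ry":0,"rz":0},{"grip":0.0,"dx":0,"dy":-3.6,"dz":1.1,"rx":-0.184,"ry":0,"rz":0},{"grip":0.0,"dx":0,"dy":-4.8,"dz":1.4,"rx":-0.184,"ry":0,"rz":0},{"grip":0.0,"dx":0,"dy":-6.0,"dz":1.5,"rx":-0.184,"ry":0,"rz":0}]' 20 2>&1; python3 go.py w.41,-.1,.22 c-.035,0,.2 c-.035,0,.13
```

```text
clock: 1.1
position: [0.4031, 0.0744, 0.2503]
tool_rot: [-0.032, 1.57, 0.08]
force: [0.7, 0.2, -0.3]
grip_width: -0.0
R
 [[ 0.    -0.113  0.994]
 [ 0.     0.994  0.113]
 [-1.    -0.     0.   ]]
clock 1.1 p [0.4031 0.0744 0.2503] case frame [-0.0637  0.3246  0.2503]
turn 1 [-0.005  0.     0.   ]
turn -1 [ 3.136e+00  0.000e+00 -1.000e-03]
w.41,-.1,.22 [ 0.41 -0.1   0.22] d [ 0.76 -4.35 -0.32]
c-.035,0,.2 [ 0.47  -0.245  0.2  ] d [ 1.26 -8.11  0.76]
c-.035,0,.13 [ 0.47  -0.245  0.13 ] d [ 3.01 -8.11  0.76]
```

```bash
python3 -m jog '[{"grip":0.0,"dx":0,"dy":-1.2,"dz":0.1,"rx":0,"ry":0,"rz":0},{"grip":0.0,"dx":0.2,"dy":-2.4,"dz":0.2,"rx":0,"ry":0,"rz":0},{"grip":0.0,"dx":0.4,"dy":-3.6,"dz":0.3,"rx":0,"ry":0,"rz":0},{"grip":0.0,"dx":0.6,"dy":-4.8,"dz":0.45,"rx":0,"ry":0,"rz":0},{"grip":0.0,"dx":0.8,"dy":-5.9,"dz":0.6,"rx":0,"ry":0,"rz":0}]' 20 2>&1
python3 -m jog '[{"grip":0.0,"dx":0.4,"dy":-1.1,"dz":0.1,"rx":0,"ry":0,"rz":0},{"grip":0.0,"dx":0.7,"dy":-2.2,"dz":0.18,"rx":0,"ry":0,"rz":0},{"grip":0.0,"dx":0.8,"dy":-2.2,"dz":0.18,"rx":0,"ry":0,"rz":0}]' 20 2>&1; python3 go.py c-.035,0,.115 c-.035,0,.071
python3 - <<'E'
from h import *
cv2.imwrite("pics/w1.png",grab_frame("wrist"))
E
```

```text
clock: 1.6
position: [0.4533, -0.1576, 0.218]
tool_rot: [-1.296, 1.571, -1.184]
force: [0.9, 0.9, -0.0]
grip_width: -0.0
clock: 1.9
position: [0.4696, -0.2472, 0.1849]
tool_rot: [-2.368, 1.568, -2.26]
force: [0.6, 0.3, 0.1]
grip_width: -0.0003
R
 [[-0.001 -0.107  0.994]
 [-0.002  0.994  0.107]
 [-1.    -0.002 -0.002]]
clock 1.9 p [ 0.4696 -0.2472  0.1849] case frame [-0.0355 -0.0025  0.1849]
turn 1 [-0.011 -0.002  0.002]
turn -1 [3.131e+00 3.000e-03 3.000e-03]
c-.035,0,.115 [ 0.47  -0.245  0.115] d [1.75 0.07 0.02]
c-.035,0,.071 [ 0.47  -0.245  0.071] d [2.85 0.07 0.02]
```

View pics/w1.png

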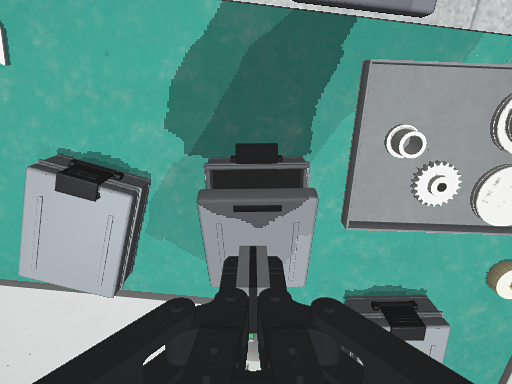

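```bash
python3 -m jog '[{"grip":0.0,"dx":0.9,"dy":0.05,"dz":0,"rx":0,"ry":0,"rz":0},{"grip":0.0,"dx":1.6,"dy":0.05,"dz":0,"rx":0,"ry":0,"rz":0},{"grip":0.0,"dx":1.9,"dy":0.05,"dz":0,"rx":0,"ry":0,"rz":0},{"grip":0.0,"dx":2.1,"dy":0.05,"dz":0,"rx":0,"ry":0,"rz":0},{"grip":0.0,"dx":2.3,"dy":0.05,"dz":0,"rx":0,"ry":0,"rz":0}]' 20 2>&1
python3 -m jog '[{"grip":0.0,"dx":0.15,"dy":0,"dz":0,"rx":0,"ry":0,"rz":0},{"grip":0.0,"dx":0.3,"dy":0,"dz":0,"rx":0,"ry":0,"rz":0},{"grip":0.0,"dx":0.4,"dy":0,"dz":0,"rx":0,"ry":0,"rz":0}]' 20 2>&1;python3 go.py
```

```text
clock: 2.45
position: [0.4707, -0.2397, 0.0947]
tool_rot: [-0.425, 1.57, -0.311]
force: [-0.7, 0.8, 1.8]
grip_width: -0.0002
clock: 2.75
position: [0.4703, -0.2399, 0.0782]
tool_rot: [-0.524, 1.57, -0.411]
force: [-0.1, 0.1, 1.3]
grip_width: 0.0
R
 [[ 0.    -0.113  0.994]
 [-0.     0.994  0.113]
 [-1.    -0.     0.   ]]
clock 2.75 p [ 0.4703 -0.2399  0.0782] case frame [-0.034   0.0046  0.0782]
turn 1 [-0.005  0.     0.   ]
turn -1 [ 3.137  0.    -0.   ]
```

```bash
python3 -m jog '[{"grip":0.0,"dx":0.06,"dy":0,"dz":0,"rx":0,"ry":0,"rz":0},{"grip":0.0,"dx":0.12,"dy":0,"dz":0,"rx":0,"ry":0,"rz":0},{"grip":0.0,"dx":0.16,"dy":0,"dz":0,"rx":0,"ry":0,"rz":0}]' 20 2>&1
python3 -m jog '[{"grip":0.0,"dx":0.05,"dy":0,"dz":0,"rx":0,"ry":0,"rz":0},{"grip":0.0,"dx":0.05,"dy":0,"dz":0,"rx":0,"ry":0,"rz":0}]' 20 2>&1
```

```text
clock: 3.05
position: [0.4702, -0.2399, 0.0718]
tool_rot: [-0.942, 1.571, -0.829]
force: [-0.9, 0.2, 1.7]
grip_width: -0.0001
clock: 3.25
position: [0.4702, -0.24, 0.0706]
tool_rot: [-0.197, 1.57, -0.084]
force: [-4.9, 2.5, 19.8]
grip_width: 0.0001
```

```bash
python3 -m jog '[{"grip":0.0,"dx":-0.6,"dy":0,"dz":0,"rx":0,"ry":0,"rz":0},{"grip":0.0,"dx":-1.2,"dy":-0.05,"dz":-0.6,"rx":0,"ry":0,"rz":0},{"grip":0.0,"dx":-1.5,"dy":-0.1,"dz":-1.5,"rx":0,"ry":0,"rz":0},{"grip":0.0,"dx":-1.5,"dy":-0.1,"dz":-2.1,"rx":0,"ry":0,"rz":0},{"grip":0.0,"dx":-1.5,"dy":-0.1,"dz":-2.1,"rx":0,"ry":0,"rz":0}]' 20 2>&1
python3 go.py c-.115,0,.054
python3 - <<'E'
from h import *
a=grab_frame("scene")[170:285,165:285];cv2.imwrite("pics/s2.png",cv2.resize(a,None,fx=5,fy=5,interpolation=2))
E
```

```text
clock: 3.75
position: [0.3846, -0.254, 0.1304]
tool_rot: [-2.838, 1.57, -2.727]
force: [0.3, 0.1, -0.5]
grip_width: -0.0001
R
 [[-0.    -0.11   0.994]
 [-0.     0.994  0.11 ]
 [-1.    -0.    -0.   ]]
clock 3.75 p [ 0.3846 -0.254   0.1304] case frame [-0.1208  0.0007  0.1304]
turn 1 [-0.007 -0.     0.   ]
turn -1 [3.134e+00 0.000e+00 1.000e-03]
c-.115,0,.054 [ 0.39  -0.254  0.054] d [ 1.91 -0.02  0.15]
```

View pics/s2.png

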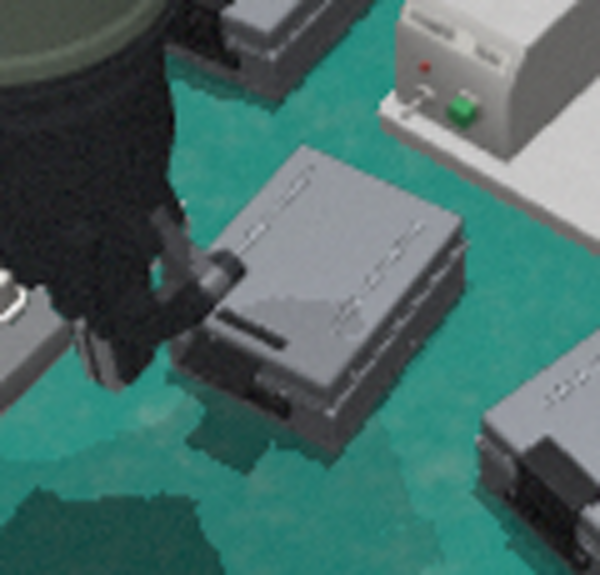

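```bash
python3 -m jog '[{"grip":0.0,"dx":0.9,"dy":0,"dz":0,"rx":0,"ry":0,"rz":0},{"grip":0.0,"dx":1.6,"dy":0,"dz":0,"rx":0,"ry":0,"rz":0},{"grip":0.0,"dx":1.85,"dy":0,"dz":0.1,"rx":0,"ry":0,"rz":0},{"grip":0.0,"dx":1.85,"dy":0,"dz":0.4,"rx":0,"ry":0,"rz":0},{"grip":0.0,"dx":1.85,"dy":0,"dz":0.6,"rx":0,"ry":0,"rz":0}]' 20 2>&1
python3 -m jog '[{"grip":0.0,"dx":0,"dy":0,"dz":0.12,"rx":0,"ry":0,"rz":0},{"grip":0.0,"dx":0,"dy":0,"dz":0.24,"rx":0,"ry":0,"rz":0},{"grip":0.0,"dx":0,"dy":0,"dz":0.36,"rx":0,"ry":0,"rz":0},{"grip":0.0,"dx":0,"dy":0,"dz":0.42,"rx":0,"ry":0,"rz":0}]' 20 2>&1
python3 go.py
```

```text
clock: 4.3
position: [0.4132, -0.2506, 0.0566]
tool_rot: [-0.39, 1.57, -0.276]
force: [0.4, -0.2, 0.7]
grip_width: 0.0002
clock: 4.7
position: [0.4282, -0.2487, 0.0563]
tool_rot: [-0.608, 1.57, -0.495]
force: [-2.3, -0.4, 0.5]
grip_width: -0.0001
R
 [[ 0.001 -0.113  0.994]
 [-0.     0.994  0.113]
 [-1.    -0.     0.   ]]
clock 4.7 p [ 0.4282 -0.2487  0.0563] case frame [-0.0768  0.0008  0.0563]
turn 1 [-0.005  0.     0.   ]
turn -1 [ 3.137e+00  1.000e-03 -1.000e-03]
```

```bash
python3 -m jog '[{"grip":0.0,"dx":0,"dy":0,"dz":0.06,"rx":0,"ry":0,"rz":0},{"grip":0.0,"dx":0,"dy":0,"dz":0.1,"rx":0,"ry":0,"rz":0},{"grip":0.0,"dx":0,"dy":0,"dz":0.1,"rx":0,"ry":0,"rz":0}]' 20 2>&1
python3 -m jog '[{"grip":0.0,"dx":0,"dy":0,"dz":0.03,"rx":0,"ry":0,"rz":0},{"grip":0.0,"dx":0,"dy":0,"dz":0.03,"rx":0,"ry":0,"rz":0}]' 20 2>&1
python3 go.py
```

```text
clock: 5.0
position: [0.4319, -0.2483, 0.0559]
tool_rot: [-0.362, 1.571, -0.249]
force: [0.2, -0.4, -0.5]
grip_width: 0.0001
clock: 5.2
position: [0.4329, -0.2481, 0.0559]
tool_rot: [0.728, 1.571, 0.842]
force: [0.0, -0.6, 0.6]
grip_width: 0.0002
R
 [[ 0.    -0.113  0.994]
 [ 0.     0.994  0.113]
 [-1.     0.     0.   ]]
clock 5.2 p [ 0.4329 -0.2481  0.0559] case frame [-0.0721  0.0008  0.0559]
turn 1 [-0.005  0.    -0.   ]
turn -1 [ 3.137 -0.    -0.   ]
```

Moving on in 2 mm increments until the stop is felt.

```bash
for i in 1; do python3 -m jog '[{"grip":0.0,"dx":0,"dy":0,"dz":0.04,"rx":0,"ry":0,"rz":0},{"grip":0.0,"dx":0,"dy":0,"dz":0.04,"rx":0,"ry":0,"rz":0}]' 20 2>&1; done
python3 - <<'E'
from h import *
a=grab_frame("scene")[170:285,165:285];b=grab_frame("top")[195:285,215:305]
a=cv2.resize(a,(400,383),interpolation=2);b=cv2.resize(b,(383,383),interpolation=2);cv2.imwrite("pics/s3.png",np.hstack([a,b]))
E
```

```text
clock: 5.4
position: [0.4346, -0.2479, 0.0559]
tool_rot: [-0.284, 1.571, -0.17]
force: [-0.6, 0.8, 0.4]
grip_width: -0.0003
```

View pics/s3.png

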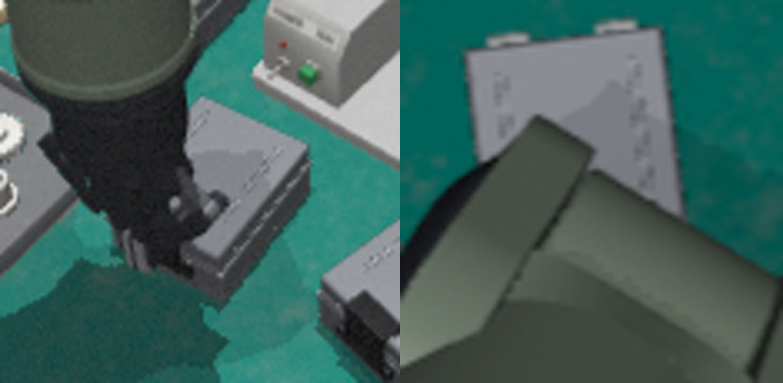

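```bash
python3 -m jog '[{"grip":0.0,"dx":0,"dy":0,"dz":0.05,"rx":0,"ry":0,"rz":0},{"grip":0.0,"dx":0,"dy":0,"dz":0.05,"rx":0,"ry":0,"rz":0}]' 20 2>&1
python3 -m jog '[{"grip":0.0,"dx":0,"dy":0,"dz":0.05,"rx":0,"ry":0,"rz":0},{"grip":0.0,"dx":0,"dy":0,"dz":0.05,"rx":0,"ry":0,"rz":0}]' 20 2>&1
```

```text
clock: 5.7
position: [0.4356, -0.2478, 0.0558]
tool_rot: [2.839, 1.569, 2.951]
force: [-6.1, -1.0, 4.5]
grip_width: 0.0002
clock: 5.9
position: [0.4358, -0.2477, 0.0557]
tool_rot: [2.84, 1.566, 2.952]
force: [-16.1, -2.2, 11.7]
grip_width: -0.0
```

```bash
python3 -m jog '[{"grip":0.0,"dx":0,"dy":0,"dz":-0.5,"rx":0,"ry":0,"rz":0},{"grip":0.0,"dx":0,"dy":0,"dz":-1.2,"rx":0,"ry":0,"rz":0},{"grip":0.0,"dx":-0.8,"dy":0,"dz":-1.4,"rx":0,"ry":0,"rz":0},{"grip":0.0,"dx":-2,"dy":0.9,"dz":-1.4,"rx":0,"ry":0,"rz":0},{"grip":0.0,"dx":-3,"dy":1.8,"dz":-1.4,"rx":0,"ry":0,"rz":0}]' 20 2>&1
python3 - <<'E'
from h import *
a=grab_frame("scene")[170:285,165:285];b=grab_frame("top")[195:285,215:305]
a=cv2.resize(a,(400,383),interpolation=2);b=cv2.resize(b,(383,383),interpolation=2);cv2.imwrite("pics/s4.png",np.clip(np.hstack([a,b])*1.5,0,255).astype(np.uint8))
cv2.imwrite("pics/w4.png",grab_frame("wrist"))
E
```

```text
clock: 6.4
position: [0.3751, -0.1912, 0.1667]
tool_rot: [2.743, 1.571, 2.853]
force: [1.3, 1.3, -0.2]
grip_width: -0.0002
```

View pics/s4.png

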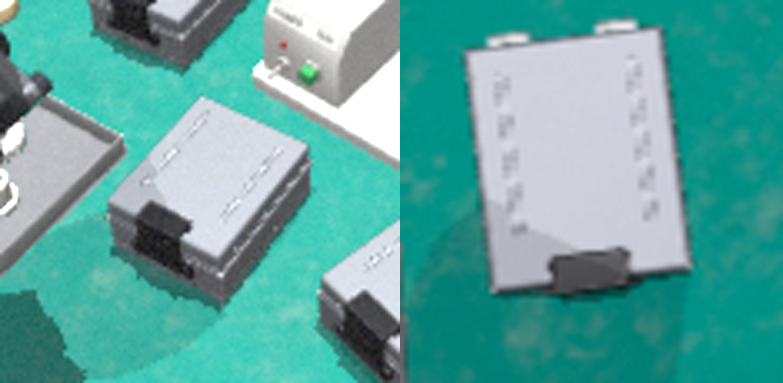

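View pics/w4.png

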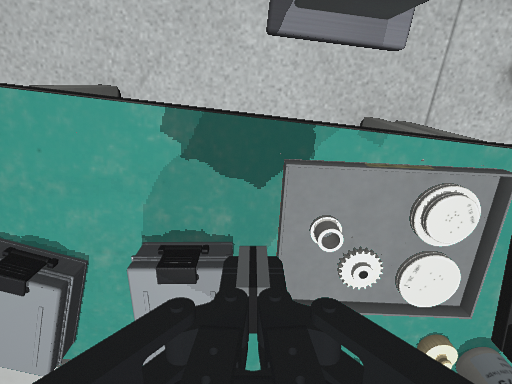

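```bash
python3 -c "
from workcell import *
print(observe()['force']);print(job_done())"
```

```text
[-0.37902277 -0.31918231 -1.13361404]
the job is handed in; nothing more can be done
None
```

The unlatched case, the middle one of the three, is now shut and its catch is home. I handed the job in at about 6.5 s of the 38 s allowed.

- **Lid:** I pressed it near its front edge with closed fingertips. It met a firm stop at about 20 N with the fingertips 52 mm above the bench, which matches the height of a shut case.
- **Catch:** I pushed the front of the catch toward the case until it met a firm stop at about 16 N. The vertical force rose to 11.7 N during that push, which I put down to friction without confirming it. The stop came 1 to 2 mm farther in than I expected, within the calibration error.
- **Last checks:** The final pictures from all three cameras show the catch upright with its tongue over the lid, like the latched neighbours. The scene and top views also show the lid shut. The gripper is clear of everything, with a residual force of about 1 N. The two latched cases were not touched.
- **Not done:** One picture, taken during the catch push, was blocked by the arm and showed nothing useful. I judged the catch's final angle by eye and did not measure it.
- **Pictures:** I viewed 8 of the 10 allowed.

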